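# Park and lock the reel of a flatbed film winder

### The arm

A 7-joint arm with a two-finger parallel gripper is mounted at the origin on the work surface. World frame = base frame: x ahead of the robot, y to its left, z up, the work surface at z = 0. Lengths are in m, angles in rad, forces in N, time in s.
With the tool pointing down it reaches from about 0.425 to 0.925 m from the base axis. Payload 6.8 kg.
Tool frame: the origin (TCP) lies between the finger pads; the fingertips stand r.tcp_to_tips ahead of it and the grasp point (between the pads) is the TCP (r.tcp_to_tips is the distance from the TCP to the fingertips, in m); z points along the fingers, y is the line along which they close (so a half turn about z gives the same grasp; the last joint's range is limited). The gripper opens to 85 mm and grips with 20 to 120 N. Pads are 22 mm wide; open, the fingers measure 114 mm over their backs; the gripper's body (76 mm by 85 mm) begins 54 mm behind the grasp point. The pads swing forward as they close: fully open they stand 13 mm farther back than shut.
Start: joints at [1.018, 0.477, 0.022, 1.555, -0.011, 1.109, -0.083], TCP at [0.29, -0.609, 0.25] pointing down, gripper open.
Joint ranges: [-2.96, 2.96], [-0.34, 2.1], [-1.41, 1.46], [0.24, 2.44], [-1.37, 4.51], [0.17, 1.92], [-2.96, 2.96]. Speed limits (rad/s): [2.39, 2.39, 3.14, 3.14, 3.14, 3.14, 3.14].

### API

Orientations are given as a rotation vector (axis times angle).
In Python, from bench import r gives the robot as it stands.
- The arm moves only by the tool servo_tool, never from a script. Its argument "commands" is a list of rows, each a list of 2 entries, a list of its own where there are three numbers: the shift along the tool's x, y, z normalised to -1 to 1, where 1 is 250 mm, then the turn, a rotation vector about the tool's x, y, z normalised to -1 to 1, where 1 is 90 degrees. In form: [[[dx, dy, dz], [ax, ay, az]], ...]. A call has 1 to 20 rows; each row is the pose to reach, as a shift and turn from the pose commanded when the call began, along the tool's axes at that moment; what a row does not reach only later rows make up. A row lasts 1/10 s, in which the tool goes at most 50 mm and 8.59 degrees, less where a joint would pass 70% of its speed; a pose out of reach is approached as far as the arm can. A call with a number of a shift or a turn outside -1 to 1 is refused whole. A call with a gripper value outside its range is refused whole. "claw" is the closure, from 0 (fully open) to 1 (shut), set as the call begins (left out, the last holds). The fingers move at their own pace and stop on an object; "squeeze" is the grip in N (left out, the last holds). Time passes only in rows, so rows that repeat a pose let the fingers close. It gives the time, the measured TCP pose, the force, the opening and the grip force at its end, in the units of the state.
- r.get_obs(): the state, without advancing time (a new reading comes with each control period).
- r.grab_frame(name): name is "scene" or "top" or "wrist"; returns (picture, depth): 400x640x3 uint8, red, green, blue; 400x640 float32, m along the optical axis (not along the pixel's ray), 0 where there is no reading.
- r.camera_model(name): a dict with "fx", "fy", "cx", "cy" (pixels), "extrinsics" (4x4, takes a point from camera to world coordinates); the wrist camera has in their place "hand_eye" (4x4, takes a point from camera to tool coordinates, whose origin is the TCP and whose axes are the flange's). Camera axes: x right, y down, z forward; pixel columns grow to the right and rows downward; lengths in m; the calibration is good to about 2 mm. A picture is of the moment at which its call begins: read the wrist's pose just before it. camera_model takes no time and is no camera call.
- r.hand_in(): hands the job in; it is judged then, once.
Trained networks look in the newest picture that a camera, given by its name, has taken for a name from the list of things; names that differ only in an ending like _2 or _b are one class to them, and where a whole thing is asked for, a point or a joint stands for the part that bears it (a point fixed in the world has none). Each returns a list of dicts, best first, with "confidence" (0 to 1); they miss things now and then, are a little off and sometimes report something else, mostly with a low value. They report only what shows in the picture. A call takes as long as a camera call.
- r.boxes_of(camera, target): "uv" ([column, row] in pixels, amid what is visible of it).
- r.mark_of(camera, target): "uv" ([column, row] in pixels: a listed point, or the origin of a listed thing).
The state is a dict: "clock": time; "joints": joint angles; "qvel": joint speeds; "tau": joint torques, N m; "tcp_pos": TCP position; "orientation": TCP orientation; "contact_force": force on the tool from outside, world axes, zero at the start; "moment": the same for the moment, N m; "grip_width": finger opening in m; "gripper_force": force on a finger pad.
Only numpy, scipy, OpenCV 4.12 (cv2) and the standard library are available. Lean on these libraries where they do the work, as an engineer would, in place of code of your own. Each camera call takes 0.05 s, during which the arm holds its last target. There are 200 camera calls.

### The job

Park the reel of the film winder: with the gripper's finger, gently push the spoked reel round until the tab on its rim points straight at the fixed index pointer, and only then push the brake arm in until its rubber shoe is against the rim. Only light pushes: do not lift the reel or squeeze anything hard, leave everything else where it stands, and finish clear of it all.

Things in the scene. Friction and masses are not known exactly. Their poses are not given: they have to be found in the camera images.
- winder: Flatbed film winder, fixed: grey base plate 18 mm thick, from -140 to 140 mm along its x and -250 to 150 mm along its y. Origin: table level, on the reel's vertical axis. Its x points away from the robot within 30 degrees. Under the reel's hub stands a boss 68 mm across, top 38 mm above the table; elsewhere below the reel's windows it is free down to the plate.
- reel_center (a point): On the reel's axis, level with the spokes' top, 68 mm above the table. Open aluminium reel, lying level: hub 60 mm across (spindle tip 82 mm above the table), rim 98 to 110 mm from the axis, three spokes 12 mm wide, 24 mm tall, 120 degrees apart, open windows between. Turns endlessly either way with 1 to 2 N on a spoke, stays where left. Not held down: it could slide up off the spindle.
- reel_tab (a point): Outer tip of the reel's only tab, a lug 14 mm wide and 10 mm high sticking 20 mm out of the rim; tip 130 mm from the axis, 62 mm above the table. The tab is in line with one spoke; the other two spokes stand 120 degrees either side of it.
- index_tip (a point): Point of the fixed index pointer: bright steel, on a round post at the far left of the reel, aimed at the reel's axis. Point 136 mm from the axis, 61 mm above the table; post 160 mm from the axis, top 66 mm. With the tab straight at it, this point and the tab's tip are 6 mm apart.
- brake_pivot (a point): Pivot of the brake arm, at the far right of the plate, on the arm's upper face, 67 mm above the table. Steel bar 12 mm wide, 14 mm tall, reaching 155 mm from the pivot towards the robot; black upright knob 16 mm across, top 87 mm above the table, 150 mm from the pivot; rubber shoe 90 mm from it, standing 43 mm out from the bar's centreline on the reel's side. Swings level about the pivot.
- brake_push (a point): Point on the centreline of the brake arm, on its upper face, 115 mm from the pivot, between the shoe and the knob.
- brake (a joint): Angle of the brake arm, rad. 0 = swung fully out, away from the reel; it grows as the arm swings in towards the reel (clockwise seen from above); 0.6 = fully on, at its stop, the shoe against the rim. A push of 1 N near its end moves it, and it stays where it is left.
- tape_roll: roll of paper tape lying flat, 48 mm across, 19 mm high, on the winder's base plate near its front left corner; origin at the centre of its underside. Not part of the job.
- film_core: black plastic film core, 40 mm across, 22 mm high, on the winder's base plate near its front right corner; origin at the centre of its underside. Not part of the job.
- loupe: dark steel magnifier, 52 mm across, 46 mm high, on the table to the right of the winder; origin at the centre of its underside. Not part of the job.
- jar: closed jar, 54 mm across, 85 mm high, on the table to the right; origin at the centre of its underside. Not part of the job.
- cleaning_block: wooden block 90 x 50 x 28 mm, on the table to the right; origin at the centre of its underside. Not part of the job.
- thread: green spool, 52 mm across, 68 mm high, on the table to the left; origin at the centre of its underside. Not part of the job.
- film_can: flat round steel film can, 174 mm across, 32 mm high, on the table to the left; origin at the centre of its underside. Not part of the job.

How it is judged:
On the way, in this order (a step that is already met when the one before it is completed fails the run):
1. the reel's tab points at the index while the brake is still off (horizontal distance between reel_tab and index_tip below 0.014 m and value of joint brake below 0.35 rad), for 0.2 s.
2. the brake arm is swung in against the rim (horizontal distance between reel_tab and index_tip below 0.014 m and value of joint brake above 0.54 rad), for 0.2 s.
At the end, for the whole second after the job is handed in: The tip of the tab is within 14 mm of the index point (about 5 degrees either side of straight; 6 mm when exactly aligned), the brake arm is at 0.54 rad or more of its 0.6 rad, and the reel sits down on its spindle (all of step 2 and velocity of joint brake below 0.05 rad/s and height (world z) of reel_tab below 0.066 m); the robot touches nothing.
It fails at once if the reel is lifted on its spindle by more than 6 mm (height (world z) of reel_tab above 0.068 m).
It fails at once if the winder's reel and brake are gripped or pushed with more than 40 N (contact force between the fingers and winder above 40 N).
It fails at once if a bystander is moved by more than 15 mm (distance of any of tape_roll, film_core, loupe, jar, cleaning_block, thread, film_can from where it was at the start of the episode above 0.015 m).
It also fails if it takes over 58 s, if anything falls off the work surface, if the arm or the gripper's body presses on something with over 40 N, if the wrist force passes 120 N, or if a joint passes its speed limit or range.

## Working session

There is one attempt and no reset: what is moved stays moved. The work goes in short steps, Python scripts to look and compute and a tool call to move; the robot and the scene stay as the last step left them, time stands still between calls to the robot, and variables do not carry over. Pictures are saved under pics/ and viewed, at most 12 in all, crops included, and the job is handed in when it is done.

Besides the shell and the picture viewer there is one more tool, called after "Request:" in YAML: its name, and indented under it one key for each argument. servo_tool: Moves the arm, as the interface text tells. Scaled input: -1 to 1 covers 250 mm each way for a shift and 90 degrees each way for a turn. Its arguments: {"type":"object","properties":{"commands":{"type":"array"},"claw":{"type":"number"},"squeeze":{"type":"number"}},"required":["commands"]}

```bash
mkdir -p pics; cat > h.py <<'E'
import numpy as np, cv2
from bench import r
def world(cam,uv,z=None,depth=None):
    m=r.camera_model(cam);E=np.array(m["extrinsics"])
    d=np.array([(uv[0]-m["cx"])/m["fx"],(uv[1]-m["cy"])/m["fy"],1.])
    R,t=E[:3,:3],E[:3,3]; w=R@d
    if z is not None: return t+w*(z-t[2])/w[2]
    return t+w*depth
def save(cam,name):
    p,d=r.grab_frame(cam); cv2.imwrite(f"pics/{name}.png",p[:,:,::-1]); return p,d
E
python3 - <<'E'
from h import *
np.set_printoptions(precision=4,suppress=True)
o=r.get_obs();print(o["clock"],o["tcp_pos"],o["orientation"],o["grip_width"],r.tcp_to_tips)
from scipy.spatial.transform import Rotation as Ro
print(Ro.from_rotvec(o["orientation"]).as_matrix())
Z=dict(reel_center=.068,reel_tab=.062,index_tip=.061,brake_pivot=.067,brake_push=.067,winder=0,tape_roll=.018,film_core=.018,loupe=0,jar=0,cleaning_block=0,thread=0,film_can=0)
save("scene","s0")
save("top","t0")
for k,z in Z.items():
    for c in (("top","scene") if k in("reel_center","reel_tab","index_tip","brake_pivot","brake_push") else ("top",)):
        for q in r.mark_of(c,k)[:2]: print(c,k,np.round(q["uv"]),round(q["confidence"],2),world(c,q["uv"],z))
E
```

```text
0.0 [ 0.2902 -0.6088  0.2493] [-3.0625 -0.6927  0.0008] 0.0853856959029352 0.019
[[ 0.9027  0.4303 -0.0009]
 [ 0.4303 -0.9027  0.0016]
 [-0.0001 -0.0018 -1.    ]]
scene reel_center [332. 205.] 0.57 [0.581  0.0072 0.068 ]
top reel_tab [356. 166.] 0.72 [ 0.6621 -0.1035  0.062 ]
scene reel_tab [300. 234.] 0.95 [ 0.6593 -0.1027  0.062 ]
scene reel_tab [328. 205.] 0.5 [ 0.5725 -0.002   0.062 ]
top index_tip [301. 160.] 0.56 [0.6803 0.0892 0.061 ]
top index_tip [186. 178.] 0.42 [0.6075 0.4817 0.061 ]
scene index_tip [368. 229.] 0.88 [0.6812 0.0893 0.061 ]
top brake_pivot [377. 177.] 0.79 [ 0.6265 -0.1727  0.067 ]
scene brake_pivot [277. 229.] 0.91 [ 0.6346 -0.1616  0.067 ]
top brake_push [384. 209.] 0.57 [ 0.515  -0.1997  0.067 ]
top brake_push [456. 232.] 0.27 [ 0.4422 -0.4446  0.067 ]
scene brake_push [260. 202.] 0.69 [ 0.5268 -0.1993  0.067 ]
scene brake_push [330. 203.] 0.22 [0.5713 0.0039 0.067 ]
top winder [326. 195.] 0.7 [ 0.5641 -0.0005  0.    ]
top winder [354. 165.] 0.44 [ 0.6737 -0.1012  0.    ]
top tape_roll [290. 216.] 0.63 [0.4845 0.1239 0.018 ]
top tape_roll [453. 235.] 0.42 [ 0.4325 -0.453   0.018 ]
top film_core [356. 232.] 0.59 [ 0.4335 -0.1082  0.018 ]
top loupe [454. 232.] 0.61 [ 0.4441 -0.4598  0.    ]
top jar [463. 207.] 0.62 [ 0.5331 -0.4929  0.    ]
top jar [185. 178.] 0.29 [0.6149 0.504  0.    ]
top thread [206. 241.] 0.59 [0.3921 0.4184 0.    ]
top film_can [179. 175.] 0.59 [0.623  0.5247 0.    ]
```

View pics/t0.png

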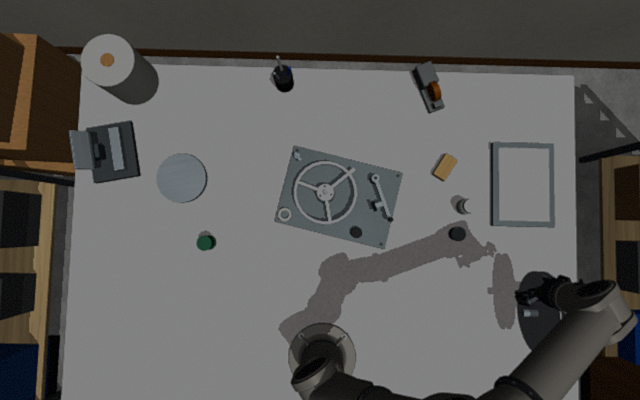

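View pics/s0.png

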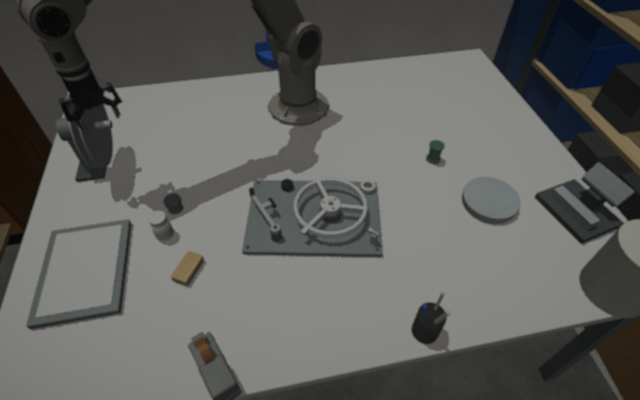

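The top view shows the reel at about (325,192), with the tab at lower angle near (356,166), the index post at (297,152) and the brake arm at (377,177)–(390,218). In the scene view the tab is at (300,234) and the index at (370,230). I'll move above the reel with the finger closed and measure with the wrist camera.

Request:
servo_tool:
  commands:
    - [[0.1, -0.08, -0.05], [0, 0, 0]]
    - [[0.25, -0.22, -0.15], [0, 0, 0]]
    - [[0.4, -0.35, -0.3], [0, 0, 0]]
    - [[0.55, -0.48, -0.32], [0, 0, 0]]
    - [[0.7, -0.61, -0.32], [0, 0, 0]]
    - [[0.85, -0.74, -0.32], [0, 0, 0]]
    - [[0.95, -0.83, -0.32], [0, 0, 0]]
  claw: 1
  squeeze: 20

```text
clock: 1.7
tcp_pos: [0.4162, -0.3179, 0.3309]
orientation: [3.063, 0.693, 0.001]
contact_force: [0.7, -0.2, 0.4]
grip_width: 0.0003
gripper_force: 0.0
```

Request:
servo_tool:
  commands:
    - [[0.15, -0.13, 0], [0, 0, 0]]
    - [[0.3, -0.26, 0], [0, 0, 0]]
    - [[0.45, -0.39, 0], [0, 0, 0]]
    - [[0.6, -0.52, 0], [0, 0, 0]]
    - [[0.75, -0.65, 0], [0, 0, 0]]
    - [[0.88, -0.77, 0], [0, 0, 0]]
    - [[0.95, -0.83, 0], [0, 0, 0]]
    - [[0.95, -0.83, 0], [0, 0, 0]]
    - [[0.95, -0.83, 0], [0, 0, 0]]

```text
clock: 2.6
tcp_pos: [0.5406, -0.0304, 0.3302]
orientation: [3.064, 0.694, -0.001]
contact_force: [-1.2, -1.2, 0.2]
grip_width: -0.0
gripper_force: 0.0
```

```bash
cat >> h.py <<'E'
from scipy.spatial.transform import Rotation as Ro
def wmodel():
    o=r.get_obs();m=r.camera_model("wrist");T=np.eye(4);T[:3,:3]=Ro.from_rotvec(o["orientation"]).as_matrix();T[:3,3]=o["tcp_pos"]
    return m,T@np.array(m["hand_eye"])
def wworld(uv,z,M):
    m,E=M;w=E[:3,:3]@np.array([(uv[0]-m["cx"])/m["fx"],(uv[1]-m["cy"])/m["fy"],1.]);t=E[:3,3]
    return t+w*(z-t[2])/w[2]
def marks(names=("reel_center","reel_tab","index_tip","brake_pivot","brake_push")):
    Z=dict(reel_center=.068,reel_tab=.062,index_tip=.061,brake_pivot=.067,brake_push=.067,film_core=.018)
    M=wmodel()
    for k in names:
        for q in r.mark_of("wrist",k)[:2]: print(k,np.round(q["uv"],1),round(q["confidence"],2),wworld(q["uv"],Z[k],M))
def units(target):
    o=r.get_obs();R=Ro.from_rotvec(o["orientation"]).as_matrix()
    return R.T@(np.array(target)-o["tcp_pos"])/.25
np.set_printoptions(precision=4,suppress=True)
E
python3 - <<'E'
from h import *
o=r.get_obs();print(o["clock"],o["tcp_pos"],o["orientation"],o["grip_width"],o["contact_force"])
save("wrist","w0");marks()
E
```

```text
2.6 [ 0.5406 -0.0304  0.3302] [ 3.0637  0.6939 -0.0006] -1.2809193572480103e-05 [-1.1512 -1.2262  0.2415]
reel_center [310.  119.3] 0.94 [0.5707 0.0002 0.068 ]
reel_tab [426.5  87.7] 0.62 [ 0.652  -0.0965  0.062 ]
brake_pivot [470.2 145.2] 0.73 [ 0.6203 -0.1686  0.067 ]
brake_pivot [310.1 113.4] 0.28 [0.5762 0.0027 0.067 ]
brake_push [452.  239.4] 0.85 [ 0.5159 -0.2101  0.067 ]
brake_push [425.   84.7] 0.28 [ 0.6534 -0.0923  0.067 ]
```

View pics/w0.png

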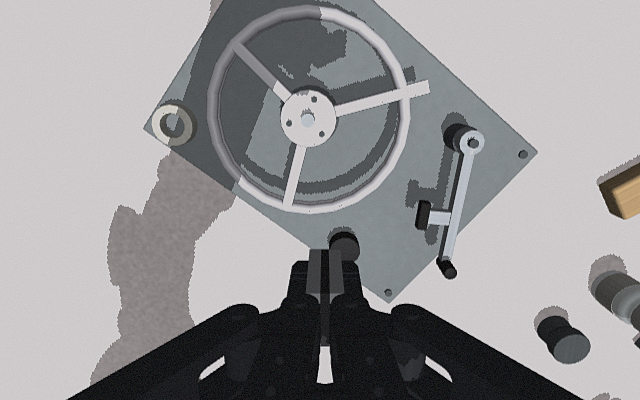

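The wrist view shows the reel hub at (308,119), the tab tip at (429,87), the brake pivot at (470,143) and the knob at (447,268). The index is out of frame. The reel centre is about (0.573, 0.000), with the tab at about -50° and the index at about 41°. I'll bring the finger down in the window clockwise of the tab spoke.

Request:
servo_tool:
  commands:
    - [[0.03, 0.09, 0.08], [0, 0, 0]]
    - [[0.06, 0.18, 0.2], [0, 0, 0]]
    - [[0.06, 0.18, 0.35], [0, 0, 0]]
    - [[0.06, 0.18, 0.5], [0, 0, 0]]
    - [[0.06, 0.18, 0.63], [0, 0, 0]]
    - [[0.06, 0.18, 0.74], [0, 0, 0]]
    - [[0.06, 0.18, 0.8], [0, 0, 0]]
    - [[0.06, 0.18, 0.8], [0, 0, 0]]
    - [[0.06, 0.18, 0.8], [0, 0, 0]]

```text
clock: 3.8
tcp_pos: [0.5743, -0.0647, 0.1312]
orientation: [3.064, 0.692, 0.002]
contact_force: [0.1, -0.2, -0.0]
grip_width: 0.0
gripper_force: 0.0
```

```bash
python3 - <<'E'
from h import *
o=r.get_obs();print(o["clock"],o["tcp_pos"],o["contact_force"])
save("wrist","w1")
print(units([.573,-.065,.068]))
E
```

```text
3.8 [ 0.5743 -0.0647  0.1312] [ 0.0718 -0.243  -0.0196]
[-0.0073 -0.0018  0.2552]
```

View pics/w1.png

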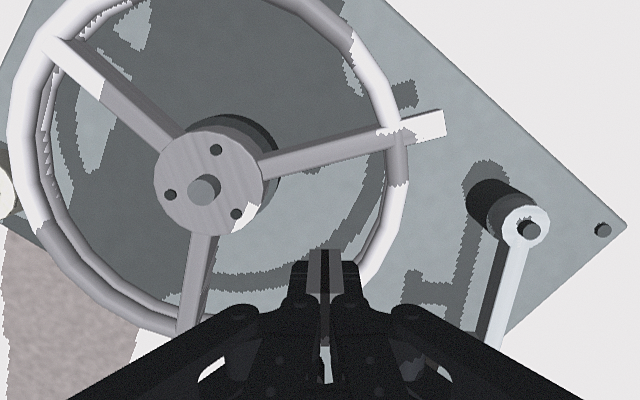

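The view from 130 mm shows the hub at (208,185), the spokes running to (420,125) and (192,330), and the finger at (325,250) over the window between them. I'll lower it into the window.

Request:
servo_tool:
  commands:
    - [[0, 0, 0.06], [0, 0, 0]]
    - [[0, 0, 0.14], [0, 0, 0]]
    - [[0, 0, 0.21], [0, 0, 0]]
    - [[0, 0, 0.25], [0, 0, 0]]
    - [[0, 0, 0.25], [0, 0, 0]]

```text
clock: 4.35
tcp_pos: [0.5728, -0.0644, 0.0666]
orientation: [-3.064, -0.693, 0.003]
contact_force: [-1.2, 0.5, -1.1]
grip_width: 0.0004
gripper_force: 0.0
```

```bash
python3 - <<'E'
from h import *
o=r.get_obs();print(o["clock"],o["tcp_pos"],o["contact_force"])
c=np.array([.573,0.])
for a in range(-90,31,10):
    t=np.radians(a);p=c+.065*np.array([np.cos(t),np.sin(t)]);print(a,p,np.round(units([*p,.068]),3))
E
```

```text
4.35 [ 0.5728 -0.0644  0.0666] [-1.1516  0.4717 -1.104 ]
-90 [ 0.573 -0.065] [-0.     0.002 -0.006]
-80 [ 0.5843 -0.064 ] [ 0.042  0.018 -0.006]
-70 [ 0.5952 -0.0611] [ 0.087  0.026 -0.006]
-60 [ 0.6055 -0.0563] [ 0.132  0.027 -0.006]
-50 [ 0.6148 -0.0498] [ 0.177  0.019 -0.006]
-40 [ 0.6228 -0.0418] [ 0.22   0.004 -0.006]
-30 [ 0.6293 -0.0325] [ 0.259 -0.018 -0.006]
-20 [ 0.6341 -0.0222] [ 0.294 -0.047 -0.006]
-10 [ 0.637  -0.0113] [ 0.323 -0.081 -0.006]
0 [0.638 0.   ] [ 0.346 -0.12  -0.006]
10 [0.637  0.0113] [ 0.362 -0.163 -0.006]
20 [0.6341 0.0222] [ 0.37  -0.207 -0.006]
30 [0.6293 0.0325] [ 0.371 -0.253 -0.006]
```

Request:
servo_tool:
  commands:
    - [[0.02, 0.01, 0], [0, 0, 0]]
    - [[0.042, 0.018, 0], [0, 0, 0]]
    - [[0.065, 0.023, 0], [0, 0, 0]]
    - [[0.087, 0.026, 0], [0, 0, 0]]
    - [[0.11, 0.027, 0], [0, 0, 0]]
    - [[0.132, 0.027, 0], [0, 0, 0]]
    - [[0.155, 0.024, 0], [0, 0, 0]]
    - [[0.177, 0.019, 0], [0, 0, 0]]
    - [[0.199, 0.012, 0], [0, 0, 0]]
    - [[0.22, 0.004, 0], [0, 0, 0]]
    - [[0.24, -0.006, 0], [0, 0, 0]]
    - [[0.259, -0.018, 0], [0, 0, 0]]
    - [[0.277, -0.032, 0], [0, 0, 0]]
    - [[0.294, -0.047, 0], [0, 0, 0]]
    - [[0.309, -0.063, 0], [0, 0, 0]]
    - [[0.323, -0.081, 0], [0, 0, 0]]
    - [[0.335, -0.1, 0], [0, 0, 0]]
    - [[0.346, -0.12, 0], [0, 0, 0]]
    - [[0.35, -0.13, 0], [0, 0, 0]]
    - [[0.35, -0.13, 0], [0, 0, 0]]

```text
clock: 6.35
tcp_pos: [0.6387, 0.0035, 0.0679]
orientation: [-3.063, -0.694, -0.001]
contact_force: [0.4, -0.1, 0.5]
grip_width: -0.0
gripper_force: 0.0
```

```bash
python3 - <<'E'
from h import *
o=r.get_obs();print(o["clock"],o["tcp_pos"],o["contact_force"])
save("wrist","w2");marks(("reel_center","reel_tab","index_tip"))
r.grab_frame("scene");r.grab_frame("top")
for c in("scene","top"):
  for k,z in(("reel_tab",.062),("index_tip",.061),("reel_center",.068)):
    for q in r.mark_of(c,k)[:2]: print(c,k,np.round(q["uv"],1),round(q["confidence"],2),world(c,q["uv"],z))
E
```

```text
6.35 [0.6387 0.0035 0.0679] [ 0.4217 -0.0511  0.5186]
reel_tab [289.1 117.5] 0.89 [0.6943 0.0437 0.062 ]
index_tip [154.5 106.5] 0.91 [0.6771 0.0883 0.061 ]
scene reel_tab [352.9 237.6] 0.76 [0.7021 0.04   0.062 ]
scene reel_tab [435.1 160.8] 0.56 [0.4595 0.3774 0.062 ]
scene index_tip [364.8 227. ] 0.87 [0.6726 0.0823 0.061 ]
scene reel_center [329. 204.] 0.59 [ 0.5755 -0.0006  0.068 ]
top reel_tab [312.6 155.6] 0.89 [0.6948 0.0485 0.062 ]
top index_tip [302.2 157.4] 0.88 [0.6878 0.0842 0.061 ]
top reel_center [325.7 192.4] 0.59 [0.5682 0.0005 0.068 ]
```

View pics/w2.png

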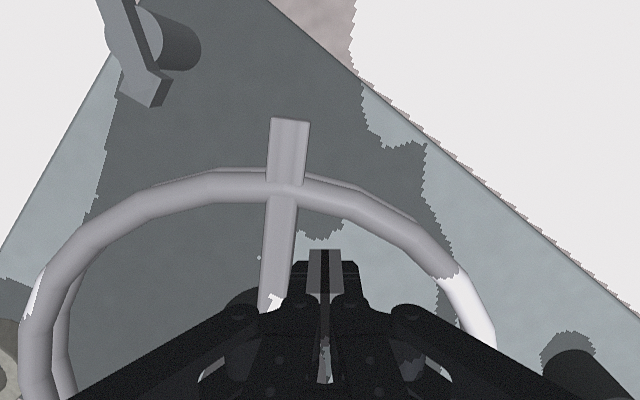

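The tab tip is at (289,118) and the index point at about (152,106), so the tab sits about 20° short. I'll keep pushing slowly.

Request:
servo_tool:
  commands:
    - [[0.005, -0.014, 0], [0, 0, 0]]
    - [[0.008, -0.028, 0], [0, 0, 0]]
    - [[0.011, -0.042, 0], [0, 0, 0]]
    - [[0.014, -0.056, 0], [0, 0, 0]]
    - [[0.016, -0.068, 0], [0, 0, 0]]
    - [[0.016, -0.078, 0], [0, 0, 0]]
    - [[0.016, -0.084, 0], [0, 0, 0]]
    - [[0.016, -0.084, 0], [0, 0, 0]]
    - [[0.016, -0.084, 0], [0, 0, 0]]

```text
clock: 7.85
tcp_pos: [0.6333, 0.0236, 0.0679]
orientation: [-3.064, -0.693, -0.001]
contact_force: [0.4, 0.3, 0.1]
grip_width: -0.0004
gripper_force: 0.0
```

```bash
python3 - <<'E'
from h import *
o=r.get_obs();print(o["clock"],o["tcp_pos"],o["contact_force"])
save("wrist","w3");marks(("reel_tab","index_tip"))
E
```

```text
7.85 [0.6333 0.0236 0.0679] [0.4136 0.3271 0.0871]
reel_tab [230.9 130. ] 0.68 [0.6759 0.0811 0.062 ]
index_tip [212.  117.7] 0.63 [0.6768 0.089  0.061 ]
```

View pics/w3.png

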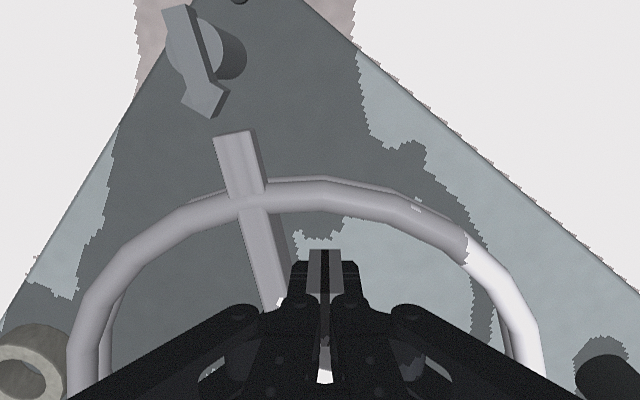

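The tab tip is at (232,133) and the index point at (210,118), which leaves about 2.5–3°. I'll push about 2.8 mm more.

Request:
servo_tool:
  commands:
    - [[0, -0.004, 0], [0, 0, 0]]
    - [[0, -0.008, 0], [0, 0, 0]]
    - [[0.001, -0.011, 0], [0, 0, 0]]
    - [[0.001, -0.011, 0], [0, 0, 0]]
    - [[0.001, -0.011, 0], [0, 0, 0]]

```text
clock: 8.5
tcp_pos: [0.6321, 0.0256, 0.0678]
orientation: [3.064, 0.693, -0.0]
contact_force: [-0.3, -2.0, -0.2]
grip_width: 0.0001
gripper_force: 0.5
```

```bash
python3 - <<'E'
from h import *
o=r.get_obs();print(o["clock"],o["tcp_pos"],o["contact_force"])
p,d=save("wrist","w4");marks(("reel_tab","index_tip"))
cv2.imwrite("pics/w4c.png",cv2.resize(p[50:330,100:400,::-1],None,fx=2,fy=2))
E
```

```text
8.5 [0.6321 0.0256 0.0678] [-0.2788 -1.9569 -0.2079]
reel_tab [224.7 131. ] 0.98 [0.6734 0.085  0.062 ]
index_tip [219.  115.9] 0.79 [0.6773 0.0889 0.061 ]
```

View pics/w4c.png

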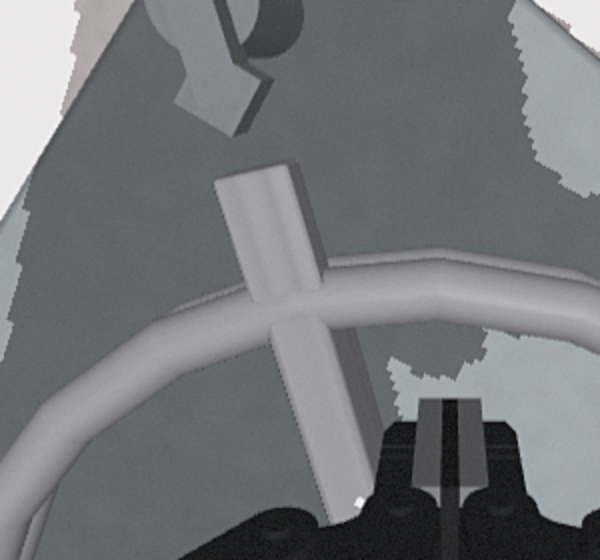

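The tab is now in line with the pointer: its tip centre is at crop (254,173) and the pointer tip at (238,135), on the tab's axis. I'll back off and lift out.

Request:
servo_tool:
  commands:
    - [[0, 0.02, 0], [0, 0, 0]]
    - [[0, 0.04, 0], [0, 0, 0]]
    - [[0, 0.04, -0.08], [0, 0, 0]]
    - [[0, 0.04, -0.2], [0, 0, 0]]
    - [[0, 0.04, -0.35], [0, 0, 0]]
    - [[-0.1, 0.14, -0.5], [0, 0, 0]]
    - [[-0.25, 0.28, -0.6], [0, 0, 0]]
    - [[-0.4, 0.42, -0.65], [0, 0, 0]]
    - [[-0.55, 0.5, -0.65], [0, 0, 0]]
    - [[-0.6, 0.55, -0.65], [0, 0, 0]]
    - [[-0.6, 0.55, -0.65], [0, 0, 0]]

```text
clock: 9.75
tcp_pos: [0.5542, -0.168, 0.2306]
orientation: [3.065, 0.681, -0.001]
contact_force: [0.4, 0.5, 0.3]
grip_width: 0.0001
gripper_force: 0.0
```

```bash
python3 - <<'E'
from h import *
o=r.get_obs();print(o["clock"],o["tcp_pos"],o["contact_force"])
save("wrist","w5");marks()
r.grab_frame("scene")
for k,z in(("reel_tab",.062),("index_tip",.061),("brake_pivot",.067),("brake_push",.067)):
    for q in r.mark_of("scene",k)[:1]: print(k,world("scene",q["uv"],z),q["confidence"])
E
```

```text
9.75 [ 0.5542 -0.168   0.2306] [0.3839 0.5129 0.2569]
reel_center [128.4  70.7] 0.95 [0.5709 0.0064 0.068 ]
brake_push [349.4 236.3] 0.68 [ 0.5198 -0.2056  0.067 ]
reel_tab [0.6746 0.0796 0.062 ] 0.76
index_tip [0.6809 0.0812 0.061 ] 0.87
brake_pivot [ 0.6293 -0.1705  0.067 ] 0.87
brake_push [ 0.5135 -0.1961  0.067 ] 0.67
```

View pics/w5.png

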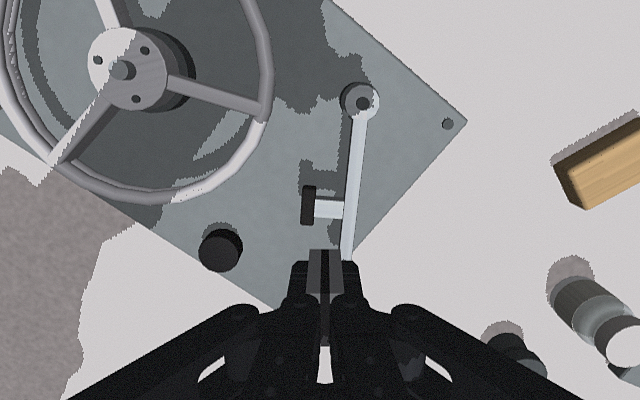

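The reel stayed put. The brake pivot is at (362,102), the bar runs down to (347,255), and the shoe is at (309,205). The area to the right of the bar is free, so I'll plan the push from there.

```bash
python3 - <<'E'
from h import *
M=wmodel();P=wworld((362,102),.067,M)[:2];Q=wworld((348,245),.067,M)[:2];print(P,Q)
d=Q-P;L=np.linalg.norm(d);phi=np.arctan2(d[1],d[0]);print(L,np.degrees(phi)%360)
start=None
def pt(b,off,l=.12):
    a=phi-b;return P+l*np.array([np.cos(a),np.sin(a)])-off*np.array([np.sin(a),-np.cos(a)])
s=pt(0,.037);print("start",s,units([*s,.13]))
R=Ro.from_rotvec(r.get_obs()["orientation"]).as_matrix()
for b in np.arange(0,.61,.05):
    p=pt(b,.020);print(round(b,2),p,np.round(R.T@np.array([*(p-s),0])/.25,3))
E
```

```text
[ 0.6266 -0.1606] [ 0.5128 -0.2057]
0.12238217867084968 201.63252090063338
start [ 0.5287 -0.2392] [-0.2317  0.2302  0.4008]
0.0 [ 0.5224 -0.2234] [ 0.005 -0.068  0.   ]
0.05 [ 0.5194 -0.2182] [ 0.003 -0.092  0.   ]
0.1 [ 0.5167 -0.2127] [ 0.002 -0.116  0.   ]
0.15 [ 0.5142 -0.2072] [ 0.003 -0.141  0.   ]
0.2 [ 0.512  -0.2015] [ 0.005 -0.165  0.   ]
0.25 [ 0.5101 -0.1957] [ 0.008 -0.189  0.   ]
0.3 [ 0.5085 -0.1898] [ 0.012 -0.213  0.   ]
0.35 [ 0.5072 -0.1839] [ 0.018 -0.237  0.   ]
0.4 [ 0.5062 -0.1779] [ 0.025 -0.26   0.   ]
0.45 [ 0.5055 -0.1719] [ 0.032 -0.283  0.   ]
0.5 [ 0.5051 -0.1658] [ 0.041 -0.306  0.   ]
0.55 [ 0.505  -0.1597] [ 0.051 -0.328  0.   ]
0.6 [ 0.5052 -0.1536] [ 0.063 -0.35   0.   ]
```

Request:
servo_tool:
  commands:
    - [[-0.06, 0.06, 0], [0, 0, 0]]
    - [[-0.15, 0.15, 0.05], [0, 0, 0]]
    - [[-0.21, 0.21, 0.15], [0, 0, 0]]
    - [[-0.23, 0.23, 0.28], [0, 0, 0]]
    - [[-0.23, 0.23, 0.4], [0, 0, 0]]
    - [[-0.23, 0.23, 0.5], [0, 0, 0]]
    - [[-0.23, 0.23, 0.6], [0, 0, 0]]
    - [[-0.23, 0.23, 0.64], [0, 0, 0]]
    - [[-0.23, 0.23, 0.64], [0, 0, 0]]

```text
clock: 11.2
tcp_pos: [0.528, -0.2391, 0.0691]
orientation: [-3.063, -0.693, 0.004]
contact_force: [-0.0, 1.3, 0.1]
grip_width: -0.0004
gripper_force: 0.0
```

Request:
servo_tool:
  commands:
    - [[0, -0.03, 0], [0, 0, 0]]
    - [[0.003, -0.06, 0], [0, 0, 0]]
    - [[0.003, -0.08, 0], [0, 0, 0]]
    - [[0.003, -0.1, 0], [0, 0, 0]]
    - [[0.003, -0.12, 0], [0, 0, 0]]
    - [[0.003, -0.14, 0], [0, 0, 0]]
    - [[0.005, -0.16, 0], [0, 0, 0]]
    - [[0.007, -0.18, 0], [0, 0, 0]]
    - [[0.01, -0.2, 0], [0, 0, 0]]
    - [[0.014, -0.22, 0], [0, 0, 0]]
    - [[0.019, -0.24, 0], [0, 0, 0]]
    - [[0.025, -0.26, 0], [0, 0, 0]]
    - [[0.032, -0.28, 0], [0, 0, 0]]
    - [[0.038, -0.296, 0], [0, 0, 0]]
    - [[0.041, -0.306, 0], [0, 0, 0]]
    - [[0.041, -0.306, 0], [0, 0, 0]]

```text
clock: 12.8
tcp_pos: [0.505, -0.1655, 0.0703]
orientation: [-3.064, -0.694, 0.0]
contact_force: [0.2, 0.5, 0.8]
grip_width: 0.0002
gripper_force: 0.0
```

```bash
python3 - <<'E'
from h import *
o=r.get_obs();print(o["clock"],o["tcp_pos"],o["contact_force"])
save("wrist","w6");marks()
E
```

```text
12.8 [ 0.505  -0.1655  0.0703] [0.2125 0.4873 0.8459]
brake_push [287.1 255.7] 0.65 [ 0.5117 -0.1462  0.067 ]
```

View pics/w6.png

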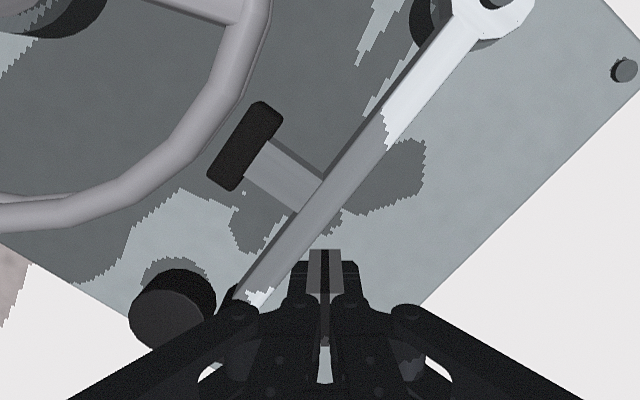

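The shoe's inner face, near (232,135), is still about 7 mm from the rim. I'll continue in small steps while watching the force.

Request:
servo_tool:
  commands:
    - [[0.004, -0.008, 0], [0, 0, 0]]
    - [[0.007, -0.016, 0], [0, 0, 0]]
    - [[0.011, -0.023, 0], [0, 0, 0]]
    - [[0.014, -0.029, 0], [0, 0, 0]]
    - [[0.014, -0.029, 0], [0, 0, 0]]

```text
clock: 13.6
tcp_pos: [0.5052, -0.1613, 0.0705]
orientation: [3.062, 0.688, -0.0]
contact_force: [0.9, -8.7, -2.5]
grip_width: -0.0001
gripper_force: 4.4
```

```bash
python3 - <<'E'
from h import *
o=r.get_obs();print(o["clock"],o["tcp_pos"],o["contact_force"])
save("wrist","w7")
E
```

```text
13.6 [ 0.5052 -0.1613  0.0705] [ 0.9056 -8.6538 -2.4713]
```

View pics/w7.png

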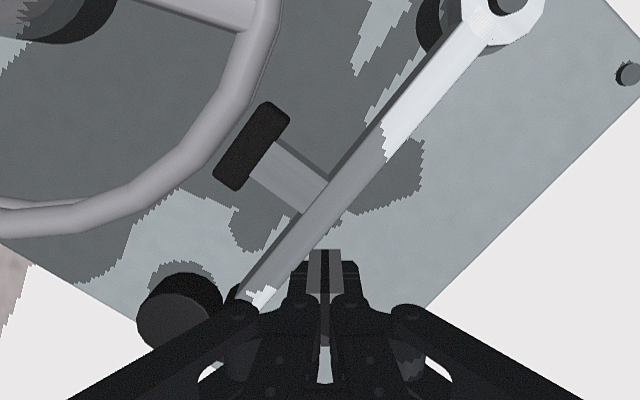

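The force rose to 8.7 N and motion stalled with the shoe (250,145) up against the rim, so the brake is at its stop. I'll back off, lift clear and check.

Request:
servo_tool:
  commands:
    - [[-0.01, 0.01, 0], [0, 0, 0]]
    - [[-0.02, 0.04, 0], [0, 0, 0]]
    - [[-0.02, 0.09, 0], [0, 0, 0]]
    - [[-0.02, 0.12, -0.06], [0, 0, 0]]
    - [[-0.02, 0.12, -0.2], [0, 0, 0]]
    - [[-0.02, 0.12, -0.35], [0, 0, 0]]
    - [[-0.02, 0.12, -0.5], [0, 0, 0]]
    - [[-0.02, 0.12, -0.65], [0, 0, 0]]
    - [[-0.02, 0.12, -0.8], [0, 0, 0]]
    - [[-0.02, 0.12, -0.9], [0, 0, 0]]
    - [[-0.02, 0.12, -0.9], [0, 0, 0]]

```text
clock: 14.75
tcp_pos: [0.5159, -0.1881, 0.2997]
orientation: [3.061, 0.692, 0.011]
contact_force: [0.7, 0.3, 0.3]
grip_width: -0.0002
gripper_force: 0.0
```

```bash
python3 - <<'E'
from h import *
o=r.get_obs();print(o["clock"],o["tcp_pos"],o["contact_force"])
p,_=save("wrist","w8");marks()
s,_=r.grab_frame("scene");t,_=r.grab_frame("top")
for c in("scene","top"):
  for k,z in(("reel_tab",.062),("index_tip",.061),("brake_pivot",.067),("brake_push",.067)):
    for q in r.mark_of(c,k)[:1]: print(c,k,world(c,q["uv"],z),round(q["confidence"],2))
a=cv2.resize(s[160:270,230:400,::-1],(400,260),interpolation=cv2.INTER_CUBIC);b=cv2.resize(t[140:260,265:415,::-1],(400,260),interpolation=cv2.INTER_CUBIC)
w=cv2.resize(p[:,:,::-1],(536,335));w=np.pad(w,((0,0),(0,264),(0,0)))
cv2.imwrite("pics/fin.png",np.vstack([np.hstack([a,b]),w]))
E
```

```text
14.75 [ 0.5159 -0.1881  0.2997] [0.6839 0.3025 0.317 ]
reel_center [159.7  23. ] 0.96 [0.5686 0.0012 0.068 ]
brake_pivot [354.1  52.7] 0.58 [ 0.6216 -0.1674  0.067 ]
brake_push [283.  148.5] 0.6 [ 0.5119 -0.1436  0.067 ]
scene reel_tab [0.674  0.0804 0.062 ] 0.68
scene index_tip [0.6699 0.0866 0.061 ] 0.63
scene brake_pivot [ 0.634  -0.1683  0.067 ] 0.73
scene brake_push [ 0.5244 -0.1456  0.067 ] 0.8
top reel_tab [0.6829 0.0916 0.062 ] 0.68
top index_tip [0.6773 0.0846 0.061 ] 0.7
top brake_pivot [ 0.6231 -0.1734  0.067 ] 0.85
top brake_push [ 0.5199 -0.1334  0.067 ] 0.57
```

View pics/fin.png

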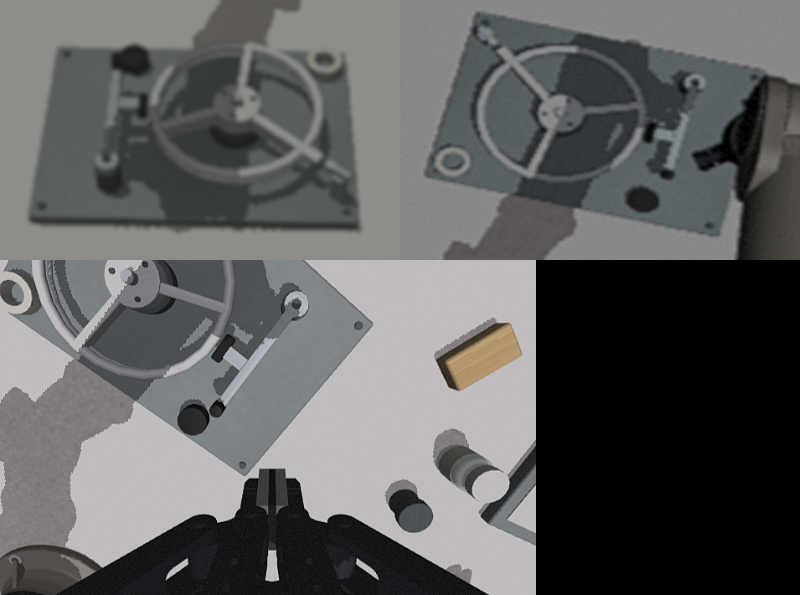

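The final views show the tab in line with the pointer and the shoe against the rim. The wrist camera marks give a brake swing of about 0.59 rad, and nothing else has moved. The arm is clear, so I'm handing in.

```bash
python3 -c "
from bench import r
print(r.hand_in())"
```

```text
the job is handed in; nothing more can be done
None
```

The job is handed in: the reel's tab is lined up with the index pointer to about 1° by camera, the brake is at its stop at about 0.59 rad by camera, and the arm is clear of everything; the hand-in returned no verdict.

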